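Seat the wagon body on its underframe and clamp it

TASK

The little wagon's body lies upside down on the pad: turn it right way up and set it gently on the underframe in the assembly fixture, sides and ends flush with the underframe all round. Let go of it, then throw the toggle clamp's handle right over until it snaps past centre, so that the bar holds the body down. Leave the coach, the flask and the canister where they are.

Things in the scene. Friction and masses are not known exactly. Their poses are not given: they have to be found in the camera images.
- wagon: Body of a model open goods wagon, an open-topped box of brown-painted tin, 112 mm long (x), 56 wide (y), 36 high (z), walls and floor 3 mm, 0.11 to 0.22 kg, both ends alike. Origin: centre of the floor's flat underside; z points to the open rim. Starts upside down on the pad (rim down, origin on top). Stands steadily on either end (flat, 56 x 36 mm) or on its floor.
- fixture: Fixed assembly fixture: aluminium plate 12 mm thick, x -75 to 225, y +-55 mm; on it, held fast on rails, the wagon's black wheeled underframe, and past its +x end a toggle clamp on a riser. Origin on the bench under the underframe's middle; x runs along the wagon to the clamp, z up. Buffers stick out 11 mm from both ends, 9 mm below the top. Free above and at the -x end.
- underframe_top (a point): Centre of the underframe's flat top, 50 mm above the bench; axes as the fixture's. The top is 112 (x) by 56 mm (y), as large as the wagon body's underside, with nothing on it to guide the body.
- clamp_bar: The clamp's sprung rubber-faced bar, 80 mm across (y) by 14 mm, on an arm driven by the handle. Origin: middle of its pressing face. Open, arm and bar stand over fixture x = 65 to 125 mm, up to 185 mm above the bench (the bar above 155); thrown, the bar lies across the wagon's two side-wall top edges at x = 32, z = 86 mm, pressing with about 11 N.
- clamp_handle (a joint): Toggle handle, rad: 0 open, as it starts (grip points 60 degrees above level, away from the wagon), 1.17 fully thrown (end stop; grip points to fixture +x, 7 degrees below level). Rising values swing it down, away from the wagon. The bar meets the wagon near 0.8; stiffest near 0.9 (under 10 N at the grip), dead centre 1.05, then it snaps to about 1.17 and stays.
- handle_axis (a point): Point on the handle's hinge axis (along the fixture's y), at x = 144, z = 52 mm in the fixture's frame; axes as the fixture's.
- clamp_grip (a point): Middle of the handle's black rubber grip, a round sleeve 17 mm thick; it reaches 22 mm further to the free end and 34 mm back. 82 mm from the hinge axis: 78 mm along the grip's line, which passes 24 mm from the axis on the wagon/upper side. Site x runs to the free end, y across, z to the side to be pushed: from the wagon's side at first, from above at last.
- pad: Thin pale pad, 220 x 180 x 3 mm, fixed to the bench; the wagon body lies on it. Origin on the bench at its centre, x along its length.
- coach: Finished coach, 182 x 58 x 95 mm with silver arched roof, loose bystander; origin on the bench below its centre, x along it.
- flask: White plastic bottle with cap, 58 mm thick, 125 mm high, loose bystander; origin at its foot.
- canister: Small black canister with grey lid, 34 mm thick, 52 mm high, loose bystander; origin at its foot.
Things that resemble listed ones, but are neither listed nor needed, are in the scene too. There is more than one size of the wagon; the one meant has the size given above.

How it is judged (in metres and radians):
On the way:
1. the body stands right way up and flush on the underframe, let go, before the clamp bears on it (x of wagon in the frame of underframe_top between -0.003 and 0.003 m and y of wagon in the frame of underframe_top between -0.003 and 0.003 m and z of wagon in the frame of underframe_top below 0.002 m and angle between the x axis of wagon and the x axis of underframe_top, either way round below 0.04 rad and angle between wagon's own z axis and vertical below 0.05 rad and contact force between wagon and the arm below 0.1 N and contact force between wagon and the fingers below 0.1 N and contact force between wagon and clamp_bar below 0.1 N), for 0.2 s.
At the end, for the whole second after the job is handed in: The body is right way up on the underframe, within 3 mm of flush lengthwise and crosswise and within 0.04 rad of square, resting on its top; the clamp handle is past centre (beyond 1.1 rad) and the bar presses on the body with more than 5 N; all at rest (x of wagon in the frame of underframe_top between -0.003 and 0.003 m and y of wagon in the frame of underframe_top between -0.003 and 0.003 m and z of wagon in the frame of underframe_top between -0.002 and 0.002 m and angle between the x axis of wagon and the x axis of underframe_top, either way round below 0.04 rad and angle between wagon's own z axis and vertical below 0.05 rad and value of joint clamp_handle above 1.1 rad and contact force between wagon and clamp_bar above 5 N and linear speed of wagon below 0.02 m/s); the robot touches nothing.
It fails at once if coach, flask or canister moved more than 20 mm (distance of any of coach, flask, canister from where it was at the start of the episode above 0.02 m).
It fails at once if the body dropped or forced hard onto the fixture (over 50 N) (contact force between wagon and fixture above 50 N).
It also fails if it takes over 72 s, if anything falls off the work surface, if the arm or the gripper's body presses on something with over 40 N, if the wrist force passes 120 N, or if a joint passes its speed limit or range.

ROBOT

A 6-joint arm with a two-finger parallel gripper is mounted at the origin on the work surface. World frame = base frame: x ahead of the robot, y to its left, z up, the work surface at z = 0. Lengths are in mm, angles in rad, forces in N, time in s.
With the tool pointing down it reaches from about 350 to 1000 mm from the base axis. Payload 7.1 kg.
Tool frame: the origin (TCP) lies at the very end of the fingers, on their centre line; the grasp point (between the pads) lies 19 mm behind it (manip.grip_depth is the distance from the TCP to the grasp point, in mm); z points along the fingers, y is the line along which they close (so a half turn about z gives the same grasp; the last joint's range is limited). The gripper opens to 85 mm and grips with 20 to 120 N. Pads are 22 mm wide; open, the fingers measure 114 mm over their backs; the gripper's body (76 mm by 85 mm) begins 54 mm behind the grasp point. The pads swing forward as they close: fully open they stand 13 mm farther back than shut.
Start: joints at [1.175, 0.423, 1.63, -0, 1.089, -0.019], TCP at [229.935, 581.15, 231.319] pointing down, gripper open.
Joint ranges: [-3, 3], [-0.9, 2.11], [0.09, 2.58], [-1.31, 4.45], [0.11, 2.69], [-2.54, 2.54]. Speed limits (rad/s): [2.39, 2.39, 3.01, 3.14, 3.14, 3.14].

INTERFACE

Orientations are given as a unit quaternion [w, x, y, z].
In Python, from station import manip gives the robot as it stands. The module is installed in compiled form; this text tells all that it offers.
- The arm moves only by the tool servo_tool, never from a script. Its argument "motion" is a list that holds one entry, the list of rows, each a list of 7 numbers: the shift along the world's x, y, z in mm, then the turn, a rotation vector about the world's x, y, z in rad, then the opening in per cent of the stroke, from 0 (shut) to 100 (fully open). A call has 1 to 5 rows; each row is the pose to reach, as a shift and turn from the pose commanded when the call began; what a row does not reach only later rows make up. A row lasts 1/10 s, in which the tool goes at most 50 mm and 8.59 degrees, less where a joint would pass 70% of its speed; a pose out of reach is approached as far as the arm can. A call with a gripper value outside its range is refused whole. The fingers move at their own pace and stop on an object; "newtons" is the grip in N (left out, the last holds). Time passes only in rows, so rows that repeat a pose let the fingers close. It gives the time, the measured TCP pose, the force, the opening and the grip force at its end, in the units of the state.
- manip.read_state(): the state, without advancing time (a new reading comes with each control period).
- manip.snapshot(name): name is "scene" or "side" or "wrist"; returns the picture (420x560x3 uint8, blue, green, red); there is no depth.
- manip.camera_info(name): a dict with "fx", "fy", "cx", "cy" (pixels), "origin" and "rotation" of the camera in the world. Camera axes: x right, y down, z forward; pixel columns grow to the right and rows downward; lengths in mm; the calibration is good to about 2 mm. A picture is of the moment at which its call begins: read the wrist's pose just before it. camera_info takes no time and is no camera call; for the wrist camera it gives the pose at the moment of the call.
- manip.job_done(): hands the job in; it is judged then, once.
Trained networks look in the newest picture that a camera, given by its name, has taken for a name from the list of things; names that differ only in an ending like _2 or _b are one class to them, and where a whole thing is asked for, a point or a joint stands for the part that bears it (a point fixed in the world has none). Each returns a list of dicts, best first, with "score" (0 to 1); they miss things now and then, are a little off and sometimes report something else, mostly with a low value. They report only what shows in the picture. A call takes as long as a camera call. They do not tell look-alikes from the thing itself.
- manip.find_in(camera, label): "xy" ([column, row] in pixels, amid what is visible of it).
- manip.silhouettes(camera, label): "pixels" (420x560 bool, what is visible of it) and "xy" ([column, row] in pixels, amid what is visible of it).
- manip.place_of(camera, label): "xy" ([column, row] in pixels: a listed point, or the origin of a listed thing).
The state is a dict: "t": time; "joint_positions": joint angles; "dq": joint speeds; "effort": joint torques, N m; "tool_pos": TCP position; "ee_rot": TCP orientation; "force": force on the tool from outside, world axes, zero at the start; "torque": the same for the moment, N m; "width": finger opening in mm; "finger_force": force on a finger pad.
Only numpy, scipy, OpenCV 4.12 (cv2) and the standard library are available. Lean on these libraries where they do the work, as an engineer would, in place of code of your own. Each camera call takes 0.05 s, during which the arm holds its last target. There are 200 camera calls.

## Working session

There is one attempt and no reset: what is moved stays moved. The work goes in short steps, Python scripts to look and compute and a tool call to move; the robot and the scene stay as the last step left them, time stands still between calls to the robot, and variables do not carry over. Pictures are saved under pics/ and viewed, at most 15 in all, crops included, and the job is handed in when it is done.

Besides the shell and the picture viewer there is one more tool, called after "Request:" as name([rows], argument=value, ...), one row to a line, values as JSON. servo_tool: Moves the arm, as the interface text tells. Its arguments: {"type":"object","properties":{"motion":{"type":"array"},"newtons":{"type":"number"}},"required":["motion"]}

```bash
mkdir -p pics
cat > h.py <<'E'
from station import manip
import cv2, numpy as np
def info(c):
    i=manip.camera_info(c); return i,np.array(i["origin"],float),np.array(i["rotation"],float).reshape(3,3)
def ray(c,xy):
    i,o,R=info(c); d=R@np.array([(xy[0]-i["cx"])/i["fx"],(xy[1]-i["cy"])/i["fy"],1.]); return o,d
def at_z(c,xy,z):
    o,d=ray(c,xy); return (o+d*(z-o[2])/d[2]).round(1)
def tri(a,b):
    (o1,d1),(o2,d2)=a,b
    A=np.stack([d1,-d2],1); s=np.linalg.lstsq(A,o2-o1,rcond=None)[0]
    p,q=o1+d1*s[0],o2+d2*s[1]; return ((p+q)/2).round(1),np.linalg.norm(p-q).round(1)
def proj(c,P):
    i,o,R=info(c); v=(np.atleast_2d(P)-o)@R
    return np.stack([v[:,0]/v[:,2]*i["fx"]+i["cx"],v[:,1]/v[:,2]*i["fy"]+i["cy"]],1)
E
python3 - <<'E'
from h import *
a=manip.snapshot("scene");b=manip.snapshot("side")
cv2.imwrite("pics/a.png",a);cv2.imwrite("pics/b.png",b)
for c in("scene","side"):
    i,o,R=info(c);print(c,i["fx"],o.round(),R.round(2).tolist())
    for l in("wagon","underframe_top","handle_axis","clamp_grip","pad","coach","flask","canister","fixture"):
        print(c,l,[(np.round(r["xy"],1).tolist(),round(r["score"],2)) for r in manip.place_of(c,l)[:4]])
print(manip.read_state())
E
```

```text
Traceback (most recent call last):
  File "h.py", line 4, in info
    i=manip.camera_info(c); return i,np.array(i["origin"],float),np.array(i["rotation"],float).reshape(3,3)
                                                                 ~~~~~~~~~~~~~~~~~~~~~~~~~~~~~~~~~~~~~^^^^^
ValueError: cannot reshape array of size 4 into shape (3,3)
```

```bash
sed -i 's/np.array(i\["rotation"\],float).reshape(3,3)/Rot.from_quat(i["rotation"],scalar_first=True).as_matrix()/; 2a from scipy.spatial.transform import Rotation as Rot' h.py
python3 - <<'E'
from h import *
for c in("scene","side"):
    i,o,R=info(c);print(c,i["fx"],o.round(),R.round(2).tolist())
    for l in("wagon","underframe_top","handle_axis","clamp_grip","pad","coach","flask","canister","fixture"):
        print(c,l,[(np.round(r["xy"],1).tolist(),round(r["score"],2)) for r in manip.place_of(c,l)[:4]])
s=manip.read_state();print(s["tool_pos"],s["ee_rot"],s["t"],s["width"],s["force"])
E
```

```text
scene 448.2352605368575 [1238. -325.  573.] [[0.45, 0.47, -0.76], [0.89, -0.26, 0.38], [-0.02, -0.85, -0.53]]
scene wagon [([264.1, 180.5], 0.85), ([380.5, 186.7], 0.8), ([328.8, 225.6], 0.74), ([305.5, 301.9], 0.67)]
scene underframe_top [([144.3, 260.0], 0.9), ([328.5, 242.9], 0.65), ([227.4, 206.9], 0.24)]
scene handle_axis [([220.9, 245.1], 0.67)]
scene clamp_grip []
scene pad [([327.2, 243.2], 0.89)]
scene coach [([248.8, 355.6], 0.79)]
scene flask [([383.7, 298.6], 0.7), ([143.6, 260.7], 0.17)]
scene canister [([304.6, 303.6], 0.6)]
scene fixture [([147.4, 282.6], 0.88)]
side 533.8204556051784 [ 155. -976.  770.] [[0.94, -0.17, 0.31], [-0.35, -0.51, 0.79], [0.02, -0.85, -0.53]]
side wagon [([186.1, 233.0], 0.95), ([278.3, 215.5], 0.86), ([214.3, 186.1], 0.78)]
side underframe_top [([317.4, 309.2], 0.87)]
side handle_axis [([294.8, 267.3], 0.6)]
side clamp_grip [([296.4, 231.5], 0.53)]
side pad [([276.1, 227.8], 0.57), ([318.4, 329.3], 0.19)]
side coach [([402.0, 269.9], 0.58)]
side flask [([344.8, 216.3], 0.98)]
side canister [([350.2, 246.8], 0.84)]
side fixture [([319.0, 328.8], 0.79)]
[229.92350675 581.15559679 231.32388345] [-1.58053437e-05  1.87284144e-01  9.82305782e-01  1.73981742e-06] 1.0 85.19825261156728 [-0.15246733 -0.31108338 -0.10577381]
```

View pics/a.png

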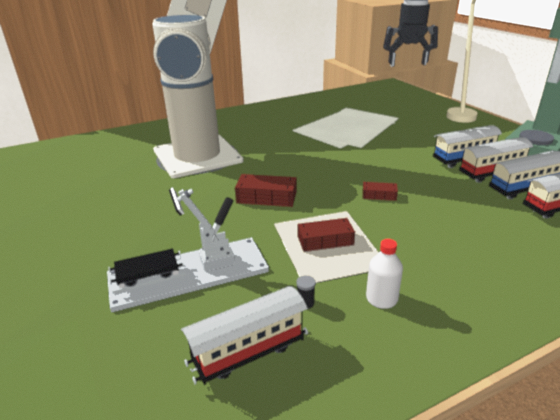

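View pics/b.png

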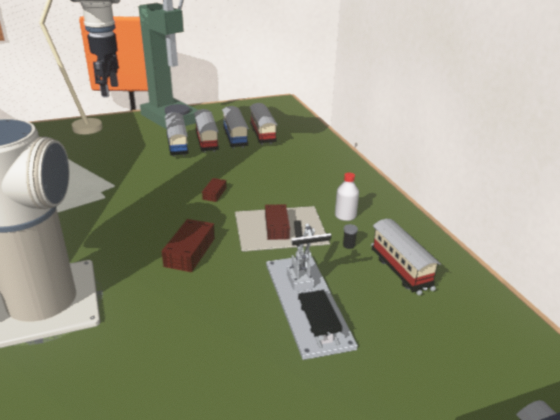

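The scene view shows three brown bodies: a large one at (266,190), a small one at (380,190) and one on the pad at (326,234). In the side view they are at (190,245), (214,188) and (278,222). The one on the pad fits. I'll measure its size and check it in a crop.

Run:
```python
from h import *
f=lambda c,xy:ray(c,xy)
print("wagon",tri(f("scene",(328.8,225.6)),f("side",(278.3,215.5))))
print("uf",tri(f("scene",(144.3,260)),f("side",(317.4,309.2))))
print("axis",tri(f("scene",(220.9,245.1)),f("side",(294.8,267.3))))
print("pad",tri(f("scene",(327.2,243.2)),f("side",(276.1,227.8))))
print("fix",tri(f("scene",(147.4,282.6)),f("side",(319,328.8))))
print("coach",tri(f("scene",(248.8,355.6)),f("side",(402,269.9))))
print("flask",tri(f("scene",(383.7,298.6)),f("side",(344.8,216.3))))
print("can",tri(f("scene",(304.6,303.6)),f("side",(350.2,246.8))))
ims=[]
for c,(x,y,w,h) in(("scene",(230,150,180,130)),("side",(150,170,180,130))):
    im=cv2.imread("pics/a.png" if c=="scene" else "pics/b.png")[y:y+h,x:x+w]
    ims.append(cv2.resize(im,None,fx=4,fy=4,interpolation=cv2.INTER_CUBIC)[:, :720])
cv2.imwrite("pics/c.png",cv2.resize(np.vstack(ims),(415,600)) if 0 else ims[0])
for c in("scene","side"):
    for z in (39,):
        for r in manip.silhouettes(c,"wagon")[:4]:
            m=r["pixels"].astype(np.uint8)
            if abs(r["xy"][0]-(326 if c=="scene" else 278))<12:
                q=cv2.approxPolyDP(cv2.convexHull(np.argwhere(m)[:,::-1].astype(np.int32)),3,True)[:,0]
                print(c,q.tolist(),[at_z(c,p,39)[:2].tolist() for p in q])
```

```text
wagon (array([571.5, 110.2,  38.3]), np.float64(6.6))
uf (array([ 516.1, -263.9,   51. ]), np.float64(0.4))
axis (array([ 528.3, -115.2,   42.4]), np.float64(0.9))
pad (array([568.8, 111.8,  -5.2]), np.float64(2.5))
fix (array([ 5.209e+02, -2.682e+02,  5.000e-01]), np.float64(0.4))
coach (array([ 779.3, -164.1,    6. ]), np.float64(3.1))
flask (array([767.3, 110.3,  -6.6]), np.float64(1.9))
can (array([713.4, -27.3,  -2.9]), np.float64(2.5))
scene [[354, 243], [304, 251], [297, 226], [344, 217], [354, 230]] [[646.3, 124.7], [621.6, 23.3], [537.3, 53.4], [555.7, 160.8], [608.0, 151.1]]
side [[289, 238], [267, 238], [265, 205], [286, 204]] [[559.5, 0.2], [509.5, 17.3], [555.2, 163.4], [609.7, 150.4]]
```

View pics/c.png

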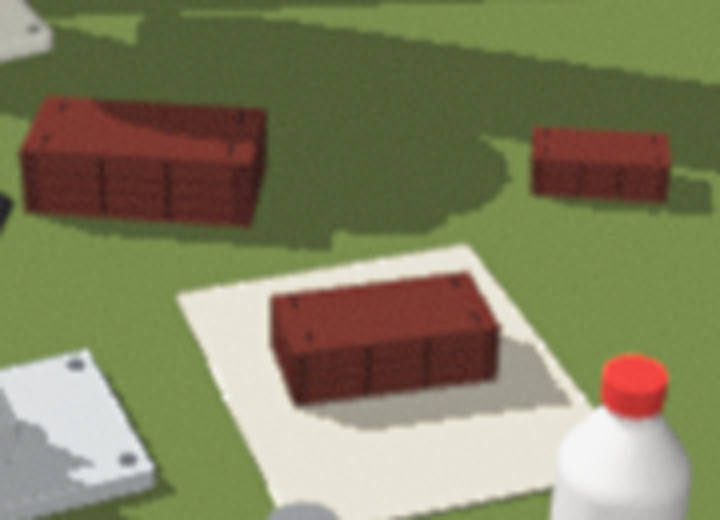

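The crop shows the body on the pad upside down: plain floor on top, about 109 x 54 mm from its corners. That fits 112 x 56. The left one is clearly larger and the right one smaller, so I'll take the middle one. Next I'll go above it for a wrist view.

Request:
servo_tool([
  [[23,-32,10,0,0,-0.09,100],[46,-64,20,0,0,-0.18,100],[69,-96,30,0,0,-0.27,100],[92,-128,40,0,0,-0.36,100],[115,-160,50,0,0,-0.456,100]],
])

```text
t: 1.6
tool_pos: [345.6, 419.9, 281.8]
ee_rot: [0.0, 0.406, 0.914, 0.0]
force: [0.1, 0.1, 0.2]
width: 85.6
finger_force: 0.0
```

Request:
servo_tool([
  [[23,-32,10,0,0,-0.09,100],[46,-64,20,0,0,-0.18,100],[69,-96,30,0,0,-0.27,100],[92,-128,40,0,0,-0.36,100],[115,-160,50,0,0,-0.456,100]],
])

```text
t: 2.1
tool_pos: [460.7, 259.7, 332.0]
ee_rot: [0.0, 0.602, 0.798, 0.0]
force: [0.3, -0.5, 0.4]
width: 85.1
finger_force: 0.0
```

Request:
servo_tool([
  [[23,-32,10,0,0,-0.09,100],[46,-64,20,0,0,-0.18,100],[69,-96,30,0,0,-0.27,100],[92,-128,40,0,0,-0.36,100],[115,-160,40,0,0,-0.456,100]],
])

```text
t: 2.6
tool_pos: [576.4, 99.7, 373.1]
ee_rot: [0.001, 0.767, 0.641, 0.001]
force: [0.3, 0.4, -0.1]
width: 85.6
finger_force: 0.0
```

```bash
cat >> h.py <<'E'
def st():
    s=manip.read_state();R=Rot.from_quat(s["ee_rot"],scalar_first=True).as_matrix()
    print("t",round(s["t"],2),"p",np.round(s["tool_pos"],1),"y",R[:,1].round(3),"z",R[:,2].round(3),"q",np.round(s["joint_positions"],2),"w",round(s["width"],1),"F",np.round(s["force"],1),"ff",np.round(s["finger_force"],1)); return s,R
E
python3 - <<'E'
from h import *
st()
a=manip.snapshot("wrist");cv2.imwrite("pics/d.png",a)
i,o,R=info("wrist");print(i["fx"],o.round(1),R.round(3).tolist())
for r in manip.silhouettes("wrist","wagon")[:3]:
    m=r["pixels"].astype(np.uint8); b=cv2.minAreaRect(np.argwhere(m)[:,::-1].astype(np.float32)); q=cv2.boxPoints(b)
    P=np.array([at_z("wrist",p,39)[:2] for p in q]); print(r["score"],r["xy"],P.tolist(),P.mean(0),[np.linalg.norm(P[k]-P[k-1]).round(1) for k in range(4)])
E
```

```text
t 2.6 p [576.4  99.7 373.1] y [ 0.984 -0.177  0.003] z [ 0.003  0.001 -1.   ] q [0.15 0.23 1.57 0.   1.34 0.33] w 85.6 F [ 0.3  0.4 -0.1] ff 0.0
376.6157662179994 [592.  170.8 514.2] [[0.983, -0.178, -0.052], [-0.185, -0.937, -0.295], [0.004, 0.3, -0.954]]
0.97 [272.3, 148.9] [[524.5, 59.3], [558.3, 167.1], [611.5, 152.1], [581.4, 42.7]] [568.925 105.3  ] [np.float64(59.3), np.float64(113.0), np.float64(55.3), np.float64(113.5)]
0.91 [106.1, 194.5] [[252.3, 36.0], [351.6, 164.7], [422.5, 122.0], [327.8, -13.3]] [338.55  77.35] [np.float64(90.2), np.float64(162.6), np.float64(82.8), np.float64(165.1)]
0.55 [144.8, 5.6] [[432.4, 300.1], [476.6, 292.0], [471.9, 275.3], [427.1, 283.5]] [452.    287.725] [np.float64(17.4), np.float64(44.9), np.float64(17.3), np.float64(45.5)]
```

View pics/d.png

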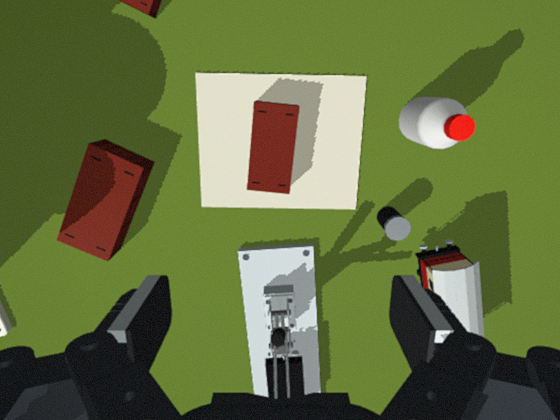

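The wrist view shows the body on the pad with its floor corners at about (254,101), (299,103), (289,193) and (247,188). The fixture's clamp end is at the bottom centre. I'll fit the floor rectangle in world coordinates.

```bash
cat >> h.py <<'E'
def toprect(im,c,mask,z,thr=None):
    red=im[:,:,2].astype(int); k=cv2.erode(mask.astype(np.uint8),np.ones((5,5)))>0
    if thr is None: thr=0.8*np.median(red[k])
    m=((red>thr)&cv2.dilate(mask.astype(np.uint8),np.ones((3,3))).astype(bool)&(red>1.6*im[:,:,1])).astype(np.uint8)
    m=cv2.morphologyEx(m,cv2.MORPH_OPEN,np.ones((3,3)))
    q=np.argwhere(m)[:,::-1]; W=np.array([at_z(c,p,z)[:2] for p in q],np.float32)
    (cx,cy),(w,h),a=cv2.minAreaRect(W); p=cv2.boxPoints(((cx,cy),(w,h),a)); e=p[1]-p[0] if np.linalg.norm(p[1]-p[0])>np.linalg.norm(p[2]-p[1]) else p[2]-p[1]
    return (cx,cy),sorted((w,h)),np.degrees(np.arctan2(e[1],e[0]))%180
E
python3 - <<'E'
from h import *
a=cv2.imread("pics/d.png"); r=manip.silhouettes("wrist","wagon")
for k in r:
    if abs(k["xy"][0]-272)<15: m=k["pixels"]
for t in(None,80,100): print(toprect(a,"wrist",m,39,t))
q=[(254,101),(299,103),(289,193),(247,188)]
P=np.array([at_z("wrist",p,39)[:2] for p in q]);print(P.tolist(),P.mean(0))
red=a[110:180,272,2];print(red[::10],a[150,240:310:4].tolist())
for l in("underframe_top","handle_axis","clamp_grip","fixture"):
    print(l,[(np.round(r["xy"],1).tolist(),round(r["score"],2)) for r in manip.place_of("wrist",l)[:2]])
E
```

```text
Traceback (most recent call last):
  File "h.py", line 25, in toprect
    q=np.argwhere(m)[:,::-1]; W=np.array([at_z(c,p,z)[:2] for p in q],np.float32)
                                          ~~~~^^^^^^^
  File "h.py", line 9, in at_z
    o,d=ray(c,xy); return (o+d*(z-o[2])/d[2]).round(1)
        ~~~^^^^^^
  File "h.py", line 7, in ray
    i,o,R=info(c); d=R@np.array([(xy[0]-i["cx"])/i["fx"],(xy[1]-i["cy"])/i["fy"],1.]); return o,d
          ~~~~^^^
  File "h.py", line 5, in info
    i=manip.camera_info(c); return i,np.array(i["origin"],float),Rot.from_quat(i["rotation"],scalar_first=True).as_matrix()
ValueError: time passes only in moves, steps and waits
```

```bash
sed -i 's/^def info(c):/import functools\n@functools.lru_cache\ndef info(c):/' h.py
python3 - <<'E'
from h import *
a=cv2.imread("pics/d.png"); r=manip.silhouettes("wrist","wagon")
for k in r:
    if abs(k["xy"][0]-272)<15: m=k["pixels"]
for t in(None,80,100): print(toprect(a,"wrist",m,39,t))
q=[(254,101),(299,103),(289,193),(247,188)]
P=np.array([at_z("wrist",p,39)[:2] for p in q]);print(P.tolist(),P.mean(0))
print(a[150,240:310:4].tolist())
for l in("underframe_top","handle_axis","clamp_grip","fixture"):
    print(l,[(np.round(r["xy"],1).tolist(),round(r["score"],2)) for r in manip.place_of("wrist",l)[:2]])
st()
E
```

```text
((565.146728515625, 108.45140075683594), [54.532901763916016, 110.62571716308594], np.float32(73.8126))
((565.2161254882812, 108.69048309326172), [54.532901763916016, 111.1236343383789], np.float32(73.812614))
((565.0905151367188, 108.25773620605469), [54.532901763916016, 110.22241973876953], np.float32(73.8126))
[[554.3, 169.0], [607.6, 157.2], [576.6, 47.9], [524.1, 64.1]] [565.65 109.55]
[[205, 227, 227], [205, 226, 226], [212, 233, 232], [32, 42, 117], [30, 44, 118], [40, 51, 122], [34, 47, 121], [32, 46, 120], [32, 40, 118], [32, 41, 118], [34, 42, 121], [35, 47, 123], [34, 45, 122], [28, 41, 120], [144, 160, 163], [139, 157, 157], [141, 157, 159], [137, 156, 158]]
underframe_top [([285.6, 393.8], 0.63)]
handle_axis [([282.9, 317.9], 0.55)]
clamp_grip [([282.8, 335.9], 0.73)]
fixture []
t 3.0 p [574.3 102.1 371.3] y [ 0.985 -0.171 -0.   ] z [-0.  0. -1.] q [0.16 0.23 1.57 0.   1.34 0.33] w 85.3 F [ 0.5  0.7 -0. ] ff 0.0
```

Run:
```python
from h import *
a=manip.snapshot("wrist"); r=manip.silhouettes("wrist","wagon")
for k in r:
    if abs(k["xy"][0]-272)<25: m=k["pixels"];print(k["xy"])
print(toprect(a,"wrist",m,39))
i,o,R=info("wrist");s,T=st();print((T.T@(o-s["tool_pos"])).round(1))
for l in("underframe_top","handle_axis","clamp_grip"):
    for r in manip.place_of("wrist",l)[:1]: print(l,r["xy"],at_z("wrist",r["xy"],{"underframe_top":50,"handle_axis":52,"clamp_grip":120}[l]))
```

```text
[274.9, 146.7]
((567.9593505859375, 107.42765045166016), [54.7914924621582, 111.08088684082031], np.float32(73.689995))
t 3.1 p [574.5 102.1 371.4] y [ 0.985 -0.171 -0.   ] z [ 0.  0. -1.] q [0.16 0.23 1.57 0.   1.34 0.33] w 85.3 F [-0.2 -0.2  0.1] ff 0.0
[  76.1   -0.5 -142.1]
underframe_top [288.0, 392.7] [ 523.2 -257.7   50. ]
handle_axis [284.3, 316.8] [ 540.3 -124.2   52. ]
clamp_grip [283.2, 342.4] [ 539.7 -115.4  120. ]
```

Wagon centre is (568, 107.4) with yaw 73.7°. The plan is to grasp it tilted 40° across its width, near its +y end. Then turn +90° to stand it on end, regrasp from the rim side, and turn +90° again.

Request:
servo_tool([
  [[2,14,-30,0,0,-0.022,100],[5,28,-60,0,0,-0.045,100],[7,41,-90,0,0,-0.067,100],[9,55,-120,0,0,-0.09,100],[12,68,-150,0,0,-0.1125,100]],
])

```text
t: 3.75
tool_pos: [586.8, 170.0, 220.3]
ee_rot: [0.0, 0.801, 0.599, 0.0]
force: [0.0, -0.1, -0.3]
width: 85.4
finger_force: 0.0
```

Request:
servo_tool([
  [[0,0,-18,-0.134,0.039,0,100],[0,0,-36,-0.268,0.078,0,100],[0,0,-54,-0.402,0.118,0,100],[0,0,-72,-0.536,0.157,0,100],[0,0,-90,-0.67,0.196,0,100]],
])

```text
t: 4.25
tool_pos: [587.6, 170.1, 131.4]
ee_rot: [0.208, 0.752, 0.562, -0.274]
force: [0.5, 0.4, 0.5]
width: 85.3
finger_force: 0.0
```

Request:
servo_tool([
  [[0,0,0,0,0,0,100],[0,0,0,0,0,0,100],[0,0,0,0,0,0,100]],
])

```text
t: 4.55
tool_pos: [587.7, 169.0, 133.2]
ee_rot: [0.205, 0.753, 0.563, -0.272]
force: [0.0, 0.4, -0.1]
width: 85.3
finger_force: 0.0
```

Run:
```python
from h import *
s,R=st(); v=np.array([.9598,-.2807,0]);d=np.array([-.1804,-.617,-.766])
Rt=np.stack([np.cross(v,d),v,d],1);print("rot",Rot.from_matrix(Rt@R.T).as_rotvec().round(3),"shift",(np.array([570.2,114.9,13.4])-s["tool_pos"]).round(1))
```

```text
t 4.55 p [587.7 169.  133.2] y [ 0.959 -0.283  0.003] z [-0.179 -0.614 -0.768] q [ 0.49  0.77  1.45 -0.48  1.47  0.96] w 85.3 F [ 0.   0.4 -0.1] ff 0.0
rot [-0.003  0.004  0.002] shift [ -17.5  -54.1 -119.8]
```

Request:
servo_tool([
  [[-1,1,-30,0,0,0,100],[-1,1,-51,0,0,0,100],[-6,-17,-74,0,0,0,100],[-12,-36,-97,0,0,0,100],[-17.5,-54,-120,0,0,0,100]],
])

```text
t: 5.05
tool_pos: [569.9, 114.2, 11.9]
ee_rot: [0.205, 0.753, 0.563, -0.272]
force: [0.1, -0.2, -0.1]
width: 85.2
finger_force: 0.0
```

Request:
servo_tool([
  [[0,0,0,0,0,0,100],[0,0,0,0,0,0,30],[0,0,0,0,0,0,30],[0,0,0,0,0,0,30],[0,0,0,0,0,0,30]],
], newtons=35)

```text
t: 5.55
tool_pos: [571.1, 116.4, 13.1]
ee_rot: [0.206, 0.753, 0.563, -0.272]
force: [0.8, 1.9, 6.5]
width: 55.7
finger_force: 37.9
```

Request:
servo_tool([
  [[0,0,0,0,0,0,30],[0,0,0,0,0,0,30],[0,0,0,0,0,0,30]],
])

```text
t: 5.85
tool_pos: [571.1, 116.4, 13.1]
ee_rot: [0.206, 0.753, 0.563, -0.272]
force: [1.9, 1.7, 6.9]
width: 55.5
finger_force: 37.9
```

Run:
```python
from h import *
st()
a=manip.snapshot("side");b=manip.snapshot("wrist");c=cv2.resize(a[150:290,190:400],(560,373));cv2.imwrite("pics/e.png",c)
```

```text
t 5.85 p [571.1 116.4  13.1] y [ 0.96  -0.281  0.004] z [-0.177 -0.616 -0.767] q [ 0.43  0.9   1.54 -0.54  1.25  1.04] w 55.5 F [1.9 1.7 6.9] ff 37.9
```

View pics/e.png

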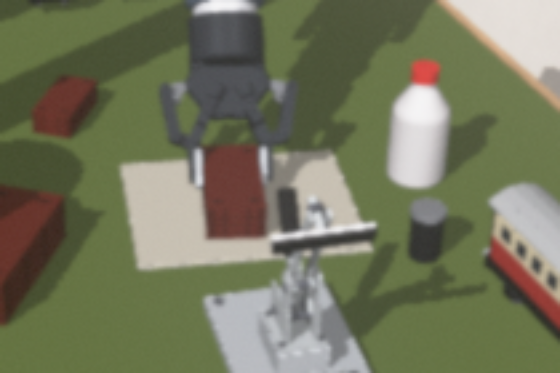

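Held: opening 55.5 mm, with the fingers on the long sides near the end towards the wrist. Now lift and turn +90°.

Request:
servo_tool([
  [[0,0,30,0,0,0,30],[0,0,70,0,0,0,30],[0,0,90,0.1344,-0.0393,0,30],[0,0,100,0.2687,-0.0786,0,30],[0,0,110,0.4031,-0.1179,0,30]],
])

```text
t: 6.45
tool_pos: [570.6, 116.6, 123.4]
ee_rot: [0.083, 0.793, 0.594, -0.107]
force: [-0.2, 0.5, -2.2]
width: 55.7
finger_force: 37.6
```

Request:
servo_tool([
  [[1,5,0,0.1344,-0.0393,0,30],[2,10,0,0.2687,-0.0786,0,30],[3,15,0,0.4031,-0.1179,0,30],[4,20,0,0.5375,-0.1572,0,30],[5,25,0,0.6719,-0.1965,0,30]],
])

```text
t: 6.95
tool_pos: [574.7, 140.1, 122.7]
ee_rot: [-0.122, 0.784, 0.587, 0.163]
force: [-0.8, 0.5, -1.7]
width: 55.7
finger_force: 37.6
```

Request:
servo_tool([
  [[1,5,0,0.1082,-0.0316,0,30],[2,9,0,0.2164,-0.0632,0,30],[3,14,0,0.3246,-0.0949,0,30],[4,18,0,0.4327,-0.1265,0,30],[4,18,0,0.4327,-0.1265,0,30]],
])

```text
t: 7.45
tool_pos: [576.9, 156.9, 119.5]
ee_rot: [-0.251, 0.729, 0.544, 0.33]
force: [0.3, 0.4, -2.1]
width: 55.3
finger_force: 37.7
```

Request:
servo_tool([
  [[0,0,0,0,0,0,30],[0,0,0,0,0,0,30],[0,0,0,0,0,0,30]],
])

```text
t: 7.75
tool_pos: [578.2, 158.5, 121.9]
ee_rot: [-0.249, 0.728, 0.547, 0.331]
force: [-0.3, 0.1, -1.2]
width: 55.5
finger_force: 37.7
```

Run:
```python
from h import *
s,R=st(); v=np.array([.9598,-.2807,0]);d=np.array([.215,.735,-.643]);d/=np.linalg.norm(d)
Rt=np.stack([np.cross(v,d),v,d],1);print("rot",Rot.from_matrix(Rt@R.T).as_rotvec().round(3))
a=manip.snapshot("scene");r=[k for k in manip.silhouettes("scene","wagon")]
for k in r: print(k["score"],k["xy"])
cv2.imwrite("pics/f.png",cv2.resize(a[100:300,200:460],(780,600)))
```

```text
t 7.75 p [578.2 158.5 121.9] y [ 0.96  -0.278 -0.001] z [ 0.209  0.724 -0.657] q [-0.14  0.62  1.96  1.24  0.91 -0.84] w 55.5 F [-0.3  0.1 -1.2] ff 37.7
rot [ 0.018 -0.006 -0.003]
0.8 [350.3, 196.7]
0.8 [379.7, 193.3]
0.73 [266.9, 190.3]
```

View pics/f.png

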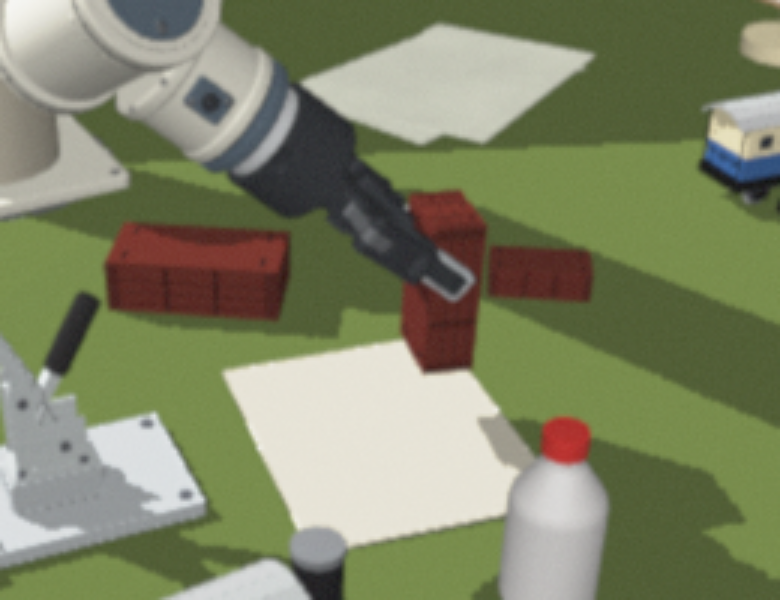

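The body hangs upright on end in the gripper, with its lower end clear of the pad. Lower it to contact.

Request:
servo_tool([
  [[0,0,-15,0.008,-0.002,0,30],[0,0,-30,0.018,-0.006,-0.003,30],[0,0,-40,0.018,-0.006,-0.003,30],[0,0,-47,0.018,-0.006,-0.003,30],[0,0,-47,0.018,-0.006,-0.003,30]],
])

```text
t: 8.35
tool_pos: [577.4, 158.0, 73.3]
ee_rot: [-0.255, 0.726, 0.542, 0.337]
force: [0.1, 0.5, -1.7]
width: 55.0
finger_force: 37.7
```

Request:
servo_tool([
  [[0,0,-1,0,0,0,30],[0,0,-2,0,0,0,30],[0,0,-3,0,0,0,30],[0,0,-4,0,0,0,30],[0,0,-4,0,0,0,30]],
])

```text
t: 8.85
tool_pos: [577.7, 157.8, 70.1]
ee_rot: [-0.254, 0.726, 0.542, 0.338]
force: [-0.5, -0.4, -1.3]
width: 55.5
finger_force: 37.7
```

Run:
```python
from h import *
s,R=st(); v=np.array([.9598,-.2807,0]);d=np.array([.215,.735,-.643]);d/=np.linalg.norm(d)
Rt=np.stack([np.cross(v,d),v,d],1);print("rot",Rot.from_matrix(Rt@R.T).as_rotvec().round(3))
```

```text
t 8.85 p [577.7 157.8  70.1] y [ 0.959 -0.283 -0.002] z [ 0.215  0.736 -0.642] q [-0.15  0.73  1.96  1.33  0.9  -0.98] w 55.5 F [-0.5 -0.4 -1.3] ff 37.7
rot [-0.002 -0.002  0.002]
```

Request:
servo_tool([
  [[0,0,-0.5,0,0,0,30],[0,0,-1,0,0,0,30],[0,0,-1.5,0,0,0,30],[0,0,-2,0,0,0,30],[0,0,-2,0,0,0,30]],
])

```text
t: 9.35
tool_pos: [577.8, 157.9, 68.9]
ee_rot: [-0.255, 0.726, 0.542, 0.339]
force: [-3.3, -3.0, 7.8]
width: 55.6
finger_force: 38.7
```

Request:
servo_tool([
  [[0,0,-0.4,0,0,0,30],[0,0,-0.8,0,0,0,30],[0,0,-0.8,0,0,0,30]],
])

```text
t: 9.65
tool_pos: [577.8, 157.9, 68.8]
ee_rot: [-0.255, 0.725, 0.542, 0.339]
force: [-5.5, -6.1, 14.0]
width: 55.3
finger_force: 39.5
```

Contact made. Ease off, open and retreat along the tool.

Request:
servo_tool([
  [[0,0,1.5,0,0,0,30],[0,0,1.5,0,0,0,60],[0,0,1.5,0,0,0,100],[0,0,1.5,0,0,0,100],[0,0,1.5,0,0,0,100]],
])

```text
t: 10.15
tool_pos: [577.7, 158.0, 68.5]
ee_rot: [-0.254, 0.726, 0.542, 0.338]
force: [0.3, 0.3, 0.2]
width: 85.6
finger_force: 0.0
```

Request:
servo_tool([
  [[-3,-9,8,0,0,0,100],[-8,-27,23,0,0,0,100],[-13,-45,39,0,0,0,100],[-18,-62,55,0,0,0,100],[-18,-62,90,0,0,0,100]],
])

```text
t: 10.65
tool_pos: [558.3, 93.8, 158.0]
ee_rot: [-0.255, 0.727, 0.541, 0.337]
force: [0.3, 0.5, 0.4]
width: 85.2
finger_force: 0.0
```

Request:
servo_tool([
  [[0,0,40,0,0,0,100],[0,0,80,-0.1344,0.0393,0,100],[0,3,110,-0.2687,0.0786,0,100],[0,6,130,-0.4031,0.1179,0,100],[0,10,150,-0.5375,0.1572,0,100]],
])

```text
t: 11.15
tool_pos: [559.9, 104.1, 311.9]
ee_rot: [-0.093, 0.792, 0.59, 0.128]
force: [0.5, 0.2, -1.3]
width: 85.3
finger_force: 0.0
```

Request:
servo_tool([
  [[2,10,0,-0.1,0.0293,0,100],[4,20,0,-0.2,0.0585,0,100],[6,30,0,-0.301,0.088,0,100],[6,30,0,-0.301,0.088,0,100],[6,30,0,-0.301,0.088,0,100]],
])

```text
t: 11.65
tool_pos: [565.2, 135.9, 308.6]
ee_rot: [-0.004, 0.801, 0.599, 0.004]
force: [-0.1, -0.7, -0.8]
width: 85.3
finger_force: 0.0
```

Run:
```python
from h import *
s,R=st()
a=manip.snapshot("wrist");cv2.imwrite("pics/g.png",a)
for k in manip.silhouettes("wrist","wagon"):
    x=k["xy"];print(k["score"],x,at_z("wrist",x,115))
    try: print(toprect(a,"wrist",k["pixels"],115))
    except Exception as e: print(e)
```

```text
t 11.65 p [565.2 135.9 308.6] y [ 0.959 -0.283 -0.001] z [ 0.002  0.01  -1.   ] q [0.21 0.28 1.66 0.01 1.2  0.49] w 85.3 F [-0.1 -0.7 -0.8] ff 0.0
0.75 [129.4, 25.3] [483.6 293.3 115. ]
((480.8222351074219, 296.9065246582031), [33.01432418823242, 44.647579193115234], np.float32(54.00323))
0.69 [286.4, 157.4] [575.8 153.2 115. ]
((576.325439453125, 153.44447326660156), [44.15080261230469, 55.30497360229492], np.float32(163.40811))
0.62 [108.0, 248.7] [386.  117.5 115. ]
((376.0474853515625, 98.89118957519531), [59.625282287597656, 118.8834457397461], np.float32(53.852016))
```

View pics/g.png

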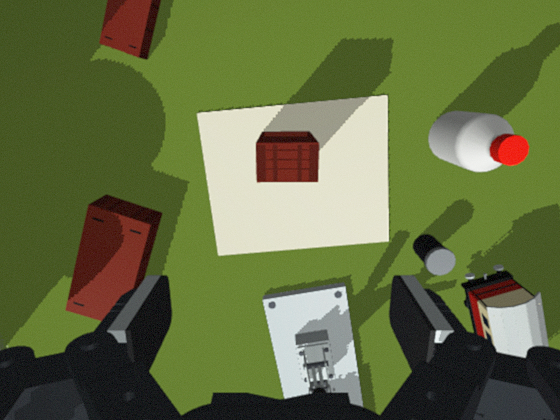

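The body stands on end on the pad: top end at about (257–318, 143–181) px, centre about (575.5, 150), square to my axes. Now approach from the rim side, tilted the other way.

Request:
servo_tool([
  [[4,13,0,-0.1344,0.0393,0,100],[8,26,-5,-0.2687,0.0786,0,100],[12,39,-10,-0.4031,0.1179,0,100],[16,52,-20,-0.5375,0.1572,0,100],[20,65,-30,-0.6719,0.1965,0,100]],
])

```text
t: 12.25
tool_pos: [586.3, 200.0, 279.4]
ee_rot: [0.204, 0.754, 0.562, -0.272]
force: [-0.5, -0.5, 0.9]
width: 85.2
finger_force: 0.0
```

Request:
servo_tool([
  [[2,3,-30,-0.088,0.026,0,100],[4,6,-60,-0.1756,0.0514,0,100],[6,9,-90,-0.1756,0.0514,0,100],[8,12,-120,-0.1756,0.0514,0,100],[8.6,12,-149,-0.1756,0.0514,0,100]],
])

```text
t: 12.75
tool_pos: [594.3, 211.3, 127.9]
ee_rot: [0.253, 0.727, 0.542, -0.339]
force: [0.6, -0.3, 0.7]
width: 85.6
finger_force: 0.0
```

Request:
servo_tool([
  [[0,0,0,0,0,0,100],[0,0,0,0,0,0,100],[0,0,0,0,0,0,100]],
])

```text
t: 13.05
tool_pos: [595.2, 212.5, 131.6]
ee_rot: [0.254, 0.727, 0.542, -0.337]
force: [-0.2, 0.0, 1.0]
width: 85.3
finger_force: 0.0
```

```bash
cat >> h.py <<'E'
def goal(P,v,d):
    s,R=st();v=np.array(v,float);v/=np.linalg.norm(v);d=np.array(d,float);d-=v*(d@v);d/=np.linalg.norm(d)
    Rt=np.stack([np.cross(v,d),v,d],1);print("rot",Rot.from_matrix(Rt@R.T).as_rotvec().round(3),"shift",(np.array(P)-s["tool_pos"]).round(1))
E
python3 - <<'E'
from h import *
goal([572.3,139.2,64.8],[.9586,-.2847,0],[-.215,-.735,-.643])
E
```

```text
t 13.05 p [595.2 212.5 131.6] y [ 0.959 -0.284  0.004] z [-0.215 -0.734 -0.644] q [ 0.57  0.89  1.29 -0.53  1.67  1.  ] w 85.3 F [-0.2  0.   1. ] ff 0.0
rot [-0.     0.004 -0.001] shift [-22.9 -73.3 -66.8]
```

Request:
servo_tool([
  [[-6,-18,-17,0,0.004,0,100],[-12,-37,-34,0,0.004,0,100],[-17,-55,-50,0,0.004,0,100],[-20,-66,-60,0,0.004,0,100],[-23,-73.3,-66.8,0,0.004,0,100]],
])

```text
t: 13.55
tool_pos: [571.7, 138.9, 63.6]
ee_rot: [0.253, 0.726, 0.542, -0.339]
force: [-0.2, 0.4, -0.2]
width: 85.5
finger_force: 0.0
```

Request:
servo_tool([
  [[0,0,0,0,0,0,100],[0,0,0,0,0,0,100],[0,0,0,0,0,0,70],[0,0,0,0,0,0,50],[0,0,0,0,0,0,30]],
], newtons=30)

```text
t: 14.05
tool_pos: [571.9, 140.2, 63.4]
ee_rot: [0.253, 0.725, 0.543, -0.339]
force: [0.6, 1.8, 2.5]
width: 55.7
finger_force: 35.7
```

Request:
servo_tool([
  [[0,0,0,0,0,0,30],[0,0,0,0,0,0,30],[0,0,0,0,0,0,30],[0,0,0,0,0,0,30]],
])

```text
t: 14.45
tool_pos: [571.8, 140.1, 63.4]
ee_rot: [0.253, 0.726, 0.543, -0.339]
force: [1.1, 4.6, 5.7]
width: 55.7
finger_force: 36.1
```

Run:
```python
from h import *
goal([572.3,139.2,64.8],[.9586,-.2847,0],[-.215,-.735,-.643])
```

```text
t 14.45 p [571.8 140.1  63.4] y [ 0.959 -0.283 -0.001] z [-0.217 -0.735 -0.642] q [ 0.5   0.91  1.45 -0.57  1.5   1.05] w 55.7 F [1.1 4.6 5.7] ff 36.1
rot [ 0.001 -0.001 -0.002] shift [ 0.5 -0.9  1.4]
```

Grasp 2 is good: the TCP is 60.4 mm above the lower end, so 4.4 mm past the middle. Before carrying it I want an unobstructed look at the fixture, so I'll release here (it stands stably), look, and come back.

Request:
servo_tool([
  [[0,0,0,0,0,0,60],[0,0,0,0,0,0,100],[0,0,0,0,0,0,100],[3,9,8,0,0,0,100],[8,26,23,0,0,0,100]],
])

```text
t: 14.95
tool_pos: [578.4, 164.8, 85.4]
ee_rot: [0.252, 0.725, 0.542, -0.341]
force: [0.8, 1.5, 0.4]
width: 85.4
finger_force: 0.0
```

Request:
servo_tool([
  [[5,17,15,0,0,0,100],[10,35,30,0,0,0,100],[15,50,60,0,0,0,100],[15,50,105,0,0,0,100],[15,50,150,0,0,0,100]],
])

```text
t: 15.45
tool_pos: [594.0, 216.5, 237.0]
ee_rot: [0.253, 0.725, 0.543, -0.34]
force: [-0.3, 0.3, 0.3]
width: 85.1
finger_force: 0.0
```

Request:
servo_tool([
  [[-3,-20,20,0.1344,-0.0393,0,100],[-6,-50,30,0.2687,-0.0786,0,100],[-10,-80,40,0.4031,-0.1179,0,100],[-15,-120,45,0.5375,-0.1572,0,100],[-20,-160,50,0.6719,-0.1965,0,100]],
])

```text
t: 15.95
tool_pos: [574.6, 55.3, 287.9]
ee_rot: [0.051, 0.797, 0.598, -0.067]
force: [0.3, -1.0, -0.6]
width: 85.6
finger_force: 0.0
```

Request:
servo_tool([
  [[-6,-45,0,0.083,-0.0244,0,100],[-12,-90,0,0.166,-0.0485,0,100],[-18,-135,0,0.166,-0.0485,0,100],[-24,-180,0,0.166,-0.0485,0,100],[-30,-225,-5,0.166,-0.0485,0,100]],
])

```text
t: 16.45
tool_pos: [544.2, -171.4, 282.3]
ee_rot: [-0.0, 0.8, 0.6, -0.001]
force: [1.3, -0.5, 0.7]
width: 85.3
finger_force: 0.0
```

Request:
servo_tool([
  [[-6,-35,-5,0,0,0.05,100],[-12,-70,-10,0,0,0.1,100],[-18,-105,-15,0,0,0.15,100],[-24,-140,-20,0,0,0.2,100],[-30,-165,-25,0,0,0.2,100]],
])

```text
t: 16.95
tool_pos: [514.1, -336.4, 256.3]
ee_rot: [-0.0, 0.736, 0.677, -0.001]
force: [-0.4, -0.0, 0.4]
width: 85.4
finger_force: 0.0
```

Run:
```python
from h import *
goal([515,-285,260],[.996,-.087,0],[0,0,-1])
```

```text
t 16.95 p [ 514.1 -336.4  256.3] y [ 0.997 -0.084 -0.002] z [-0.003 -0.001 -1.   ] q [-0.6   0.38  1.63 -0.    1.13 -0.51] w 85.4 F [-0.4 -0.   0.4] ff 0.0
rot [ 0.001 -0.003 -0.003] shift [ 0.9 51.4  3.7]
```

Request:
servo_tool([
  [[0,20,4,0,0,0,100],[0,40,4,0,0,0,100],[0,50,4,0,0,0,100],[0,50,4,0,0,0,100],[0,50,4,0,0,0,100]],
])

```text
t: 17.45
tool_pos: [514.8, -283.4, 260.3]
ee_rot: [-0.0, 0.736, 0.677, -0.001]
force: [-0.6, -0.6, -0.2]
width: 85.3
finger_force: 0.0
```

Request:
servo_tool([
  [[0,0,0,0,0,0,100],[0,0,0,0,0,0,100]],
])

```text
t: 17.65
tool_pos: [514.5, -284.6, 260.0]
ee_rot: [-0.0, 0.736, 0.677, -0.001]
force: [0.0, 0.8, -0.6]
width: 85.5
finger_force: 0.0
```

Run:
```python
from h import *
st(); info("wrist")
a=manip.snapshot("wrist");cv2.imwrite("pics/k.png",a);np.save("k_cam.npy",np.concatenate([info("wrist")[1],info("wrist")[2].ravel()]))
for l,z in(("underframe_top",50),("handle_axis",52),("fixture",0)):
    for r in manip.place_of("wrist",l)[:1]: print(l,r["score"],np.round(r["xy"],1),at_z("wrist",r["xy"],z))
i,_,_=info("wrist");print(i["fx"],i["fy"],i["cx"],i["cy"])
cv2.imwrite("pics/k2.png",cv2.resize(a,(800,600)))
```

```text
t 17.65 p [ 514.5 -284.6  260. ] y [ 0.996 -0.084 -0.003] z [-0.003 -0.001 -1.   ] q [-0.52  0.34  1.69 -0.    1.12 -0.44] w 85.5 F [ 0.   0.8 -0.6] ff 0.0
underframe_top 0.86 [286.3 149.7] [ 521.1 -262.1   50. ]
fixture 0.82 [287.  144.6] [ 522.3 -264.4    0. ]
376.6157662179994 376.6157662179994 280.06204251913965 207.9255720392516
```

View pics/k2.png

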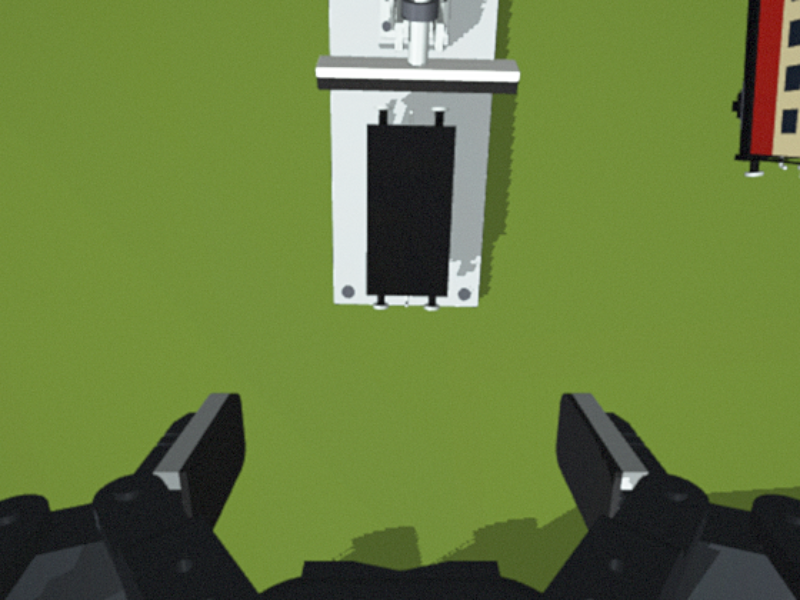

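The 800x600 view shows the black underframe top unobstructed, corners at about (367,125), (456,126), (449,296) and (367,295). I'll fit it.

```bash
cat > fit.py <<'E'
from h import *
from scipy.optimize import least_squares
def subedge(g,p,n,half=5,dark=True):
    t=np.arange(-half,half+.01,.25); q=p[None]+t[:,None]*n[None]
    v=cv2.remap(g,q[:,0].astype(np.float32)[None],q[:,1].astype(np.float32)[None],cv2.INTER_LINEAR)[0]
    dv=np.gradient(cv2.GaussianBlur(v[None].astype(np.float32),(9,1),0)[0]); k=np.argmax(dv if dark else abs(dv)); return p+t[k]*n,dv[k]
def fitrect(g,cam,z,x0,L=112,W=56,mind=2,dark=True,sides=(0,1,2,3),fr=(.08,.92)):
    """refine (x,y,yaw) of rectangle L x W at height z to image edges; cam=(info,o,R)"""
    i,o,R=cam
    def prj(P):
        v=(np.atleast_2d(P)-o)@R; return np.stack([v[:,0]/v[:,2]*i["fx"]+i["cx"],v[:,1]/v[:,2]*i["fy"]+i["cy"]],1)
    def side(x,s,f):
        c,sn=np.cos(x[2]),np.sin(x[2]);C=np.array([[L,W],[-L,W],[-L,-W],[L,-W]])/2
        a,b=C[s],C[(s+1)%4];l=a+(b-a)*f[:,None]
        return np.c_[x[0]+c*l[:,0]-sn*l[:,1],x[1]+sn*l[:,0]+c*l[:,1],np.full(len(f),z)]
    f=np.linspace(*fr,40);x=np.array(x0,float)
    for it in range(4):
        E=[]
        for s in sides:
            p=prj(side(x,s,f)); cen=prj([x[0],x[1],z])[0]; t=p[-1]-p[0];n=np.array([-t[1],t[0]])/np.linalg.norm(t)
            if n@(p.mean(0)-cen)<0:n=-n
            h=8 if it==0 else 4
            for k in range(len(f)):
                e,dv=subedge(g,p[k],n,h,dark)
                if dv>mind:E.append((s,f[k],e,n))
        def res(y): return np.array([(prj(side(y,s,np.array([ff])))[0]-e)@n for s,ff,e,n in E])
        r=least_squares(res,x,loss="soft_l1",f_scale=.5,x_scale=[1,1,.01]);x=r.x
    d={s:round(float(np.median([abs(v) for v,k in zip(res(x),E) if k[0]==s] or [9])),2) for s in sides}
    m={s:round(float(np.median([v for v,k in zip(res(x),E) if k[0]==s] or [9])),2) for s in sides}
    return x,np.degrees(x[2]),len(E),d,m
E
python3 - <<'E'
from fit import *
a=cv2.imread("pics/k.png",0); k=np.load("k_cam.npy");cam=(info("wrist")[0],k[:3],k[3:].reshape(3,3))
for z in(50,): print(fitrect(a,cam,z,[521,-262,np.radians(86)]))
E
```

```text
(array([ 520.8203069 , -262.20749527,    1.46362984]), np.float64(83.85981256252322), 150, {0: 0.5, 1: 0.51, 2: 0.49, 3: 0.49}, {0: 0.5, 1: 0.51, 2: 0.49, 3: 0.49})
```

Fixture underframe: centre (520.8, -262.2), yaw 83.9°. The camera agreed with the grasp results to about 0.5 mm. Back to the standing body.

Request:
servo_tool([
  [[5,40,10,0,0,-0.04,100],[10,80,20,0,0,-0.08,100],[15,120,25,0,0,-0.12,100],[20,160,25,0,0,-0.16,100],[25,200,25,0,0,-0.199,100]],
])

```text
t: 18.35
tool_pos: [539.5, -83.2, 285.3]
ee_rot: [-0.0, 0.801, 0.599, -0.001]
force: [-0.3, 0.6, -0.4]
width: 84.9
finger_force: 0.0
```

Request:
servo_tool([
  [[5,30,0,-0.0806,0.0236,0,100],[11,60,0,-0.1612,0.0472,0,100],[16,90,0,-0.2419,0.0708,0,100],[21,120,0,-0.3225,0.0943,0,100],[27,150,0,-0.4031,0.1179,0,100]],
])

```text
t: 18.85
tool_pos: [566.6, 66.8, 285.4]
ee_rot: [0.126, 0.782, 0.586, -0.169]
force: [0.3, -0.5, 0.0]
width: 85.3
finger_force: 0.0
```

Request:
servo_tool([
  [[5,30,0,-0.087,0.0254,0,100],[11,60,0,-0.174,0.0509,0,100],[16,90,-10,-0.2609,0.0763,0,100],[21,120,-30,-0.3478,0.1017,0,100],[27,150,-50,-0.4348,0.1272,0,100]],
])

```text
t: 19.35
tool_pos: [593.7, 217.1, 234.7]
ee_rot: [0.254, 0.725, 0.543, -0.34]
force: [1.0, 0.3, 0.2]
width: 85.4
finger_force: 0.0
```

Request:
servo_tool([
  [[0,0,-35,0,0,0,100],[0,0,-70,0,0,0,100],[0,0,-105,0,0,0,100],[0,0,-105,0,0,0,100],[0,0,-105,0,0,0,100]],
])

```text
t: 19.85
tool_pos: [593.3, 215.3, 130.0]
ee_rot: [0.253, 0.725, 0.543, -0.34]
force: [0.9, 0.1, 0.6]
width: 85.2
finger_force: 0.0
```

Run:
```python
from h import *
goal([571.9,139.5,64.2],[.959,-.283,0],[-.2165,-.735,-.6425])
```

```text
t 19.85 p [593.3 215.3 130. ] y [ 0.959 -0.282 -0.003] z [-0.219 -0.736 -0.641] q [ 0.57  0.89  1.29 -0.53  1.68  1.  ] w 85.2 F [0.9 0.1 0.6] ff 0.0
rot [ 0.001 -0.004 -0.001] shift [-21.4 -75.8 -65.8]
```

Request:
servo_tool([
  [[-5,-19,-16,0,-0.003,0,100],[-11,-38,-33,0,-0.003,0,100],[-16,-57,-50,0,-0.003,0,100],[-19,-68,-59,0,-0.003,0,100],[-21.4,-75.8,-65.8,0,-0.003,0,100]],
])

```text
t: 20.35
tool_pos: [572.8, 139.3, 65.5]
ee_rot: [0.254, 0.726, 0.542, -0.338]
force: [-0.1, 0.4, 0.4]
width: 85.0
finger_force: 0.0
```

Request:
servo_tool([
  [[0,0,0,0,0,0,100],[0,0,0,0,0,0,100],[0,0,0,0,0,0,70],[0,0,0,0,0,0,50],[0,0,0,0,0,0,30]],
], newtons=35)

```text
t: 20.85
tool_pos: [572.5, 140.4, 64.6]
ee_rot: [0.254, 0.726, 0.543, -0.338]
force: [0.8, 0.5, 3.1]
width: 55.6
finger_force: 37.5
```

Request:
servo_tool([
  [[0,0,0,0,0,0,30],[0,0,0,0,0,0,30],[0,0,0,0,0,0,30]],
])

```text
t: 21.15
tool_pos: [572.4, 140.3, 64.7]
ee_rot: [0.254, 0.726, 0.543, -0.338]
force: [0.7, 3.0, 4.4]
width: 55.7
finger_force: 37.9
```

Run:
```python
from h import *
st()
```

```text
t 21.15 p [572.4 140.3  64.7] y [ 0.959 -0.282  0.001] z [-0.215 -0.735 -0.643] q [ 0.5   0.91  1.45 -0.57  1.5   1.05] w 55.7 F [0.7 3.  4.4] ff 37.9
```

Held again: TCP 61.7 mm above the lower end, so 5.7 mm past centre. Lift, turn it upright, and carry it high over the clamp.

Request:
servo_tool([
  [[0,0,20,0,0,0,30],[0,0,50,0,0,0,30],[0,0,85,0,0,0,30],[0,0,120,0,0,0,30],[0,0,150,0,0,0,30]],
])

```text
t: 21.65
tool_pos: [571.7, 139.5, 216.6]
ee_rot: [0.253, 0.726, 0.543, -0.338]
force: [-0.7, 0.7, -0.5]
width: 55.8
finger_force: 37.3
```

Request:
servo_tool([
  [[0,-10,10,0.1344,-0.0393,0,30],[0,-20,20,0.2687,-0.0786,0,30],[0,-30,30,0.4031,-0.1179,0,30],[0,-45,40,0.5375,-0.1572,0,30],[0,-60,50,0.6719,-0.1965,0,30]],
])

```text
t: 22.15
tool_pos: [571.7, 79.4, 266.1]
ee_rot: [0.051, 0.798, 0.597, -0.066]
force: [-0.4, -0.5, -1.5]
width: 55.5
finger_force: 37.3
```

Request:
servo_tool([
  [[-4,-30,0,0.1344,-0.0393,0,30],[-8,-60,0,0.2687,-0.0786,0,30],[-12,-90,0,0.4031,-0.1179,0,30],[-16,-120,0,0.5375,-0.1572,0,30],[-20,-150,0,0.6719,-0.1965,0,30]],
])

```text
t: 22.65
tool_pos: [551.4, -71.6, 266.2]
ee_rot: [-0.156, 0.772, 0.579, 0.212]
force: [-0.4, -0.1, -2.0]
width: 56.2
finger_force: 37.4
```

Request:
servo_tool([
  [[-3,-20,0,0.0819,-0.0241,0,30],[-6,-40,0,0.1638,-0.0482,0,30],[-9,-60,0,0.1638,-0.0482,0,30],[-12,-80,0,0.1638,-0.0482,0,30],[-16,-100,0,0.1638,-0.0482,0,30]],
])

```text
t: 23.15
tool_pos: [535.0, -171.2, 264.5]
ee_rot: [-0.205, 0.752, 0.563, 0.273]
force: [0.0, -1.1, -1.6]
width: 55.2
finger_force: 37.5
```

Request:
servo_tool([
  [[-4,-25,0,0,0,0.045,30],[-8,-50,0,0,0,0.09,30],[-12,-75,0,0,0,0.135,30],[-16,-98,0,0,0,0.178,30],[-16,-98,0,0,0,0.178,30]],
])

```text
t: 23.65
tool_pos: [519.6, -270.7, 264.3]
ee_rot: [-0.228, 0.7, 0.628, 0.254]
force: [-0.0, -0.2, -1.7]
width: 55.5
finger_force: 37.5
```

Request:
servo_tool([
  [[0,0,0,0,0,0,30],[0,0,0,0,0,0,30]],
])

```text
t: 23.85
tool_pos: [519.5, -267.3, 264.3]
ee_rot: [-0.229, 0.699, 0.628, 0.254]
force: [-0.4, -0.1, -2.4]
width: 55.6
finger_force: 37.5
```

Run:
```python
from h import *
goal([520.2,-267.9,110],[.9943,-.1069,0],[.0687,.6391,-.766])
```

```text
t 23.85 p [ 519.5 -267.3  264.3] y [ 0.994 -0.107 -0.002] z [ 0.067  0.639 -0.766] q [-0.76  0.54  1.53  0.53  1.55 -0.8 ] w 55.6 F [-0.4 -0.1 -2.4] ff 37.5
rot [-0.    -0.002 -0.   ] shift [   0.7   -0.6 -154.3]
```

Request:
servo_tool([
  [[0.3,-1,-35,0,-0.002,0,30],[0.7,-1,-70,0,-0.002,0,30],[0.7,-1,-105,0,-0.002,0,30],[0.7,-1,-140,0,-0.002,0,30],[0.7,-1,-170,0,-0.002,0,30]],
])

```text
t: 24.35
tool_pos: [520.2, -267.8, 92.8]
ee_rot: [-0.229, 0.699, 0.628, 0.254]
force: [0.2, -0.7, -0.7]
width: 55.6
finger_force: 37.5
```

Request:
servo_tool([
  [[0,0,-10,0,0,0,30],[0,0,-15,0,0,0,30],[0,0,-18,0,0,0,30],[0,0,-18,0,0,0,30],[0,0,-18,0,0,0,30]],
])

```text
t: 24.85
tool_pos: [521.2, -269.7, 77.4]
ee_rot: [-0.227, 0.699, 0.628, 0.255]
force: [-0.1, 0.1, -1.0]
width: 55.7
finger_force: 37.4
```

Run:
```python
from h import *
goal([520.2,-267.9,58],[.9943,-.1069,0],[.0687,.6391,-.766])
a=manip.snapshot("scene");b=manip.snapshot("side")
c=np.hstack([cv2.resize(a[180:320,70:240],(400,330)),cv2.resize(b[220:360,240:400],(400,330))]);cv2.imwrite("pics/m.png",c)
```

```text
t 24.85 p [ 521.2 -269.7   77.4] y [ 0.994 -0.107  0.002] z [ 0.07   0.638 -0.767] q [-0.76  0.79  1.59  0.56  1.29 -0.96] w 55.7 F [-0.1  0.1 -1. ] ff 37.4
rot [ 0.002  0.002 -0.   ] shift [ -1.    1.8 -19.4]
```

View pics/m.png

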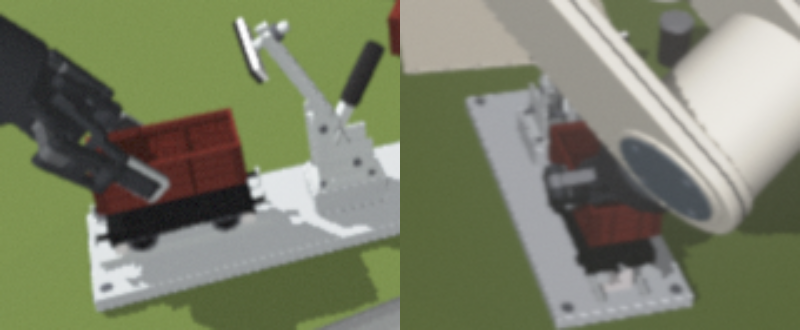

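Upright over the underframe and nearly flush. Apply the small correction and lower slowly.

Request:
servo_tool([
  [[-1,1.8,-4,0.002,0.002,0,30],[-1,1.8,-7,0.002,0.002,0,30],[-1,1.8,-10,0.002,0.002,0,30],[-1,1.8,-12,0.002,0.002,0,30],[-1,1.8,-12,0.002,0.002,0,30]],
])

```text
t: 25.45
tool_pos: [519.4, -267.3, 63.6]
ee_rot: [-0.23, 0.699, 0.627, 0.254]
force: [0.3, -0.1, -1.1]
width: 55.5
finger_force: 37.4
```

Request:
servo_tool([
  [[0,0,-1,0,0,0,30],[0,0,-2,0,0,0,30],[0,0,-3,0,0,0,30],[0,0,-3,0,0,0,30]],
])

```text
t: 25.85
tool_pos: [519.5, -267.4, 61.0]
ee_rot: [-0.23, 0.699, 0.628, 0.254]
force: [0.1, -1.0, -2.6]
width: 55.9
finger_force: 37.4
```

Run:
```python
from h import *
goal([520.2,-267.9,58],[.9943,-.1069,0],[.0687,.6391,-.766])
```

```text
t 25.85 p [ 519.5 -267.4   61. ] y [ 0.994 -0.107 -0.002] z [ 0.067  0.64  -0.765] q [-0.76  0.81  1.59  0.56  1.27 -0.97] w 55.9 F [ 0.1 -1.  -2.6] ff 37.4
rot [-0.002 -0.002 -0.   ] shift [ 0.7 -0.5 -3. ]
```

Request:
servo_tool([
  [[0.5,-0.5,-0.5,-0.001,-0.001,0,30],[0.5,-0.5,-1,-0.001,-0.001,0,30],[0.5,-0.5,-1.5,-0.001,-0.001,0,30],[0.5,-0.5,-1.5,-0.001,-0.001,0,30]],
])

```text
t: 26.25
tool_pos: [520.1, -267.9, 59.5]
ee_rot: [-0.229, 0.699, 0.628, 0.254]
force: [0.3, 1.0, -0.6]
width: 55.9
finger_force: 37.4
```

Request:
servo_tool([
  [[0,0,-0.5,0,0,0,30],[0,0,-1,0,0,0,30],[0,0,-1,0,0,0,30]],
])

```text
t: 26.55
tool_pos: [520.1, -267.9, 58.9]
ee_rot: [-0.229, 0.699, 0.628, 0.255]
force: [-0.8, 0.4, 2.1]
width: 55.8
finger_force: 37.7
```

Request:
servo_tool([
  [[0,0,-0.4,0,0,0,30],[0,0,-0.4,0,0,0,30],[0,0,-0.4,0,0,0,66],[0,0,-0.4,0,0,0,75],[0,0,-0.4,0,0,0,100]],
], newtons=25)

```text
t: 27.05
tool_pos: [520.1, -267.9, 58.0]
ee_rot: [-0.229, 0.699, 0.628, 0.254]
force: [0.0, 0.4, -0.5]
width: 76.2
finger_force: 0.0
```

Request:
servo_tool([
  [[0,0,0,0,0,0,100],[0,0,0,0,0,0,100],[-0.7,-6.4,7.7,0,0,0,100],[-2,-19,23,0,0,0,100],[-4,-38,46,0,0,0,100]],
])

```text
t: 27.55
tool_pos: [515.4, -305.5, 104.2]
ee_rot: [-0.23, 0.699, 0.628, 0.254]
force: [-0.3, -1.0, -0.5]
width: 85.4
finger_force: 0.0
```

Request:
servo_tool([
  [[-2,-19,23,0,0,0,100],[-4,-38,50,0,0,0,100],[-4,-38,90,0,0,0,100],[-4,-38,120,-0.139,0.015,0,100],[-4,-30,140,-0.278,0.03,0,100]],
])

```text
t: 28.05
tool_pos: [512.5, -339.1, 246.8]
ee_rot: [-0.135, 0.729, 0.653, 0.153]
force: [0.5, -0.2, 1.7]
width: 85.3
finger_force: 0.0
```

Request:
servo_tool([
  [[0,15,2,-0.139,0.015,0,100],[0,30,4,-0.278,0.03,0,100],[0,50,4,-0.417,0.045,0,100],[0,50,4,-0.417,0.045,0,100],[0,50,4,-0.417,0.045,0,100]],
])

```text
t: 28.55
tool_pos: [512.5, -284.9, 249.3]
ee_rot: [0.0, 0.743, 0.669, 0.0]
force: [-0.8, -0.3, 1.2]
width: 85.6
finger_force: 0.0
```

Request:
servo_tool([
  [[0,0,0,0,0,0,100],[0,0,0,0,0,0,100]],
])

```text
t: 28.75
tool_pos: [511.9, -287.4, 248.0]
ee_rot: [-0.0, 0.745, 0.667, -0.0]
force: [0.4, -0.3, -0.7]
width: 85.4
finger_force: 0.0
```

Run:
```python
from fit import *
st();cam=info("wrist")
a=manip.snapshot("wrist");cv2.imwrite("pics/n.png",a);np.save("n_cam.npy",np.concatenate([cam[1],cam[2].ravel()]))
g=cv2.cvtColor(a,cv2.COLOR_BGR2GRAY)
for z in(86,): print(fitrect(g,cam,z,[520.8,-262.2,1.4636]))
cv2.imwrite("pics/n2.png",cv2.resize(a[:300],(800,429)))
```

```text
t 28.75 p [ 511.9 -287.4  248. ] y [ 0.994 -0.109 -0.001] z [-0.001  0.    -1.   ] q [-0.53  0.35  1.7  -0.    1.09 -0.42] w 85.4 F [ 0.4 -0.3 -0.7] ff 0.0
(array([ 520.20308306, -262.21283985,    1.46182229]), np.float64(83.75624745768076), 155, {0: 0.26, 1: 0.02, 2: 0.26, 3: 0.22}, {0: 0.26, 1: -0.01, 2: 0.26, 3: 0.02})
```

View pics/n2.png

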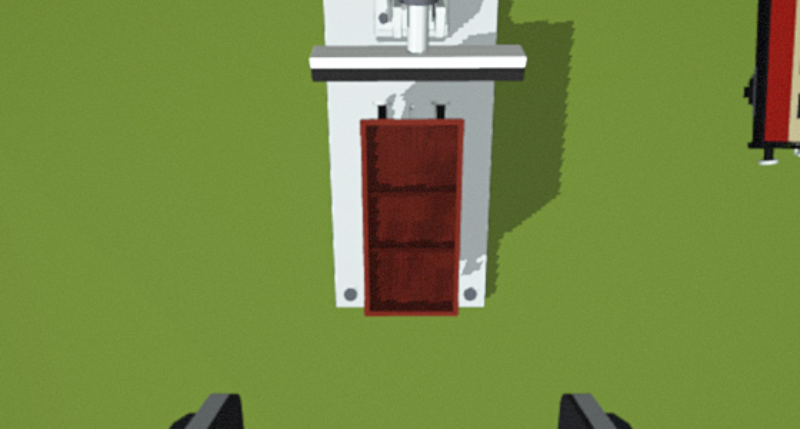

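The body sits at (520.2, -262.2), yaw 83.8°, against the underframe's (520.8, -262.2), 83.9°. That is flush within 1 mm, upright and released. Now plan the handle push.

```bash
cat > wp.py <<'E'
import numpy as np
C=np.array([520.8,-262.2]);uf=np.array([np.cos(1.4636),np.sin(1.4636)])
def tcp(q,over,s=92):
    a=np.radians(60)-q;c,n=np.cos(a),np.sin(a);P=s*np.array([c,n])+(32.5-over)*np.array([-n,c])
    u=144+P[0]-11;return np.r_[C+u*uf,52+P[1]]
E
python3 - <<'E'
from h import *
from wp import *
s=manip.read_state()["tool_pos"];print("now",np.round(s,1))
p0=tcp(0,-5)
print("start",p0.round(1),"shift",(p0-s).round(1))
for q in np.arange(0,1.21,.1): print(round(q,2),(tcp(q,2.5)-p0).round(1).tolist())
E
```

```text
now [ 511.8 -287.4  247.8]
start [ 536.5 -116.5  150.4] shift [ 24.7 170.8 -97.4]
0.0 [0.7, 6.5, -3.8]
0.1 [1.7, 15.8, -6.2]
0.2 [2.7, 24.8, -9.6]
0.3 [3.6, 33.4, -13.9]
0.4 [4.5, 41.5, -19.0]
0.5 [5.3, 49.2, -24.9]
0.6 [6.0, 56.1, -31.6]
0.7 [6.7, 62.4, -38.9]
0.8 [7.3, 67.9, -46.8]
0.9 [7.8, 72.7, -55.3]
1.0 [8.2, 76.5, -64.1]
1.1 [8.6, 79.5, -73.3]
1.2 [8.8, 81.5, -82.8]
```

Request:
servo_tool([
  [[4,20,15,0,0,0,50],[10,65,22,0,0,0,0],[16,110,22,0,0,0,0],[21,150,22,0,0,0,0],[24.7,170.8,22,0,0,0,0]],
])

```text
t: 29.3
tool_pos: [536.8, -113.6, 269.9]
ee_rot: [-0.001, 0.744, 0.668, -0.0]
force: [0.3, 0.2, -0.8]
width: 12.5
finger_force: 0.0
```

Request:
servo_tool([
  [[0,0,0,0,0,0,0],[0,0,0,0,0,0,0],[0,0,-20,0,0,0,0],[0,0,-50,0,0,0,0],[0,0,-60,0,0,0,0]],
])

```text
t: 29.8
tool_pos: [535.1, -116.5, 207.6]
ee_rot: [-0.002, 0.745, 0.667, -0.002]
force: [0.7, -0.1, -0.6]
width: -0.2
finger_force: 0.0
```

Run:
```python
from h import *
from wp import *
s,_=st();print("to start",(tcp(0,-5)-s["tool_pos"]).round(1))
a=manip.snapshot("scene");b=manip.snapshot("wrist")
c=np.hstack([cv2.resize(a[150:290,100:280],(420,327)),cv2.resize(b,(380,285))[:,:]if 0 else cv2.resize(b,(380,327))]);cv2.imwrite("pics/p.png",c)
```

```text
t 29.8 p [ 535.1 -116.5  207.6] y [ 0.994 -0.109 -0.005] z [-0.005  0.001 -1.   ] q [-0.24  0.34  1.82 -0.    0.99 -0.13] w -0.2 F [ 0.7 -0.1 -0.6] ff 0.0
to start [  1.3  -0.  -57.2]
```

View pics/p.png

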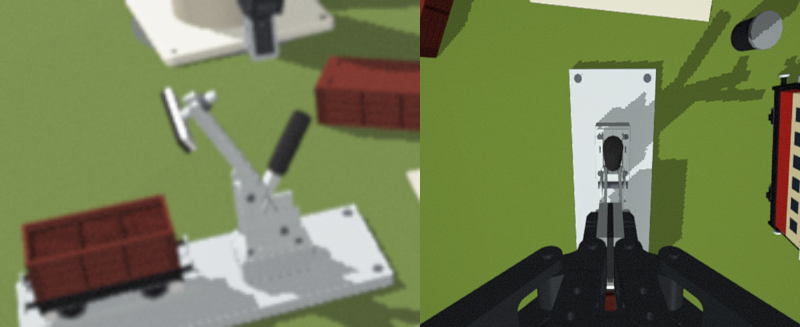

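The scene view shows the body flush on the underframe. The wrist view shows the grip in line with the shut fingers, at about (613,153). Descend into the gap behind the grip.

Request:
servo_tool([
  [[1,0,-20,0,0,0,0],[1,0,-40,0,0,0,0],[1,0,-52,0,0,0,0],[1,0,-57,0,0,0,0],[1,0,-57,0,0,0,0]],
])

```text
t: 30.4
tool_pos: [537.9, -115.4, 153.3]
ee_rot: [-0.0, 0.744, 0.668, -0.0]
force: [0.1, 0.0, -0.3]
width: -0.1
finger_force: 0.0
```

Request:
servo_tool([
  [[0.7,6.5,-3.8,0,0,0,0],[1.2,11,-5,0,0,0,0],[1.7,15.8,-6.2,0,0,0,0],[2.2,20,-8,0,0,0,0],[2.7,24.8,-9.6,0,0,0,0]],
])

```text
t: 30.9
tool_pos: [540.8, -89.8, 143.8]
ee_rot: [0.0, 0.744, 0.668, -0.0]
force: [0.9, -0.9, 0.5]
width: -0.4
finger_force: 0.4
```

Run:
```python
from h import *
from wp import *
s,_=st()
for q in(.2,.4,.6,.8,1.0,1.1,1.2):print(q,(tcp(q,2.5)-s["tool_pos"]).round(1))
```

```text
t 30.9 p [540.8 -89.8 143.8] y [ 0.994 -0.107  0.   ] z [-0. -0. -1.] q [-0.19  0.43  1.86 -0.    0.85 -0.08] w -0.4 F [ 0.9 -0.9  0.5] ff 0.4
0.2 [-1.7 -1.9 -2.9]
0.4 [  0.1  14.9 -12.4]
0.6 [  1.7  29.5 -24.9]
0.8 [  3.   41.3 -40.2]
1.0 [  3.9  49.8 -57.5]
1.1 [  4.2  52.8 -66.7]
1.2 [  4.4  54.8 -76.1]
```

Request:
servo_tool([
  [[-1.5,2,-5,0,0,0,0],[-1,8,-9,0,0,0,0],[0,15,-12.4,0,0,0,0],[1,22.5,-18.5,0,0,0,0],[1.7,29.5,-25,0,0,0,0]],
])

```text
t: 31.4
tool_pos: [542.0, -60.1, 118.0]
ee_rot: [-0.0, 0.744, 0.668, -0.0]
force: [0.2, -0.6, 0.8]
width: -0.3
finger_force: 0.3
```

Request:
servo_tool([
  [[0.3,3,-4,0,0,0,0],[0.6,6,-7.5,0,0,0,0],[0.9,9,-11.5,0,0,0,0],[1.3,12,-15.3,0,0,0,0],[1.3,12,-15.3,0,0,0,0]],
])

```text
t: 31.9
tool_pos: [543.4, -48.7, 102.8]
ee_rot: [-0.0, 0.744, 0.668, -0.001]
force: [0.2, -0.1, 0.1]
width: 0.0
finger_force: 0.0
```

Run:
```python
from h import *
from wp import *
s,_=st()
for q in(.8,.9,1.0,1.1,1.2):print(q,(tcp(q,3)-s["tool_pos"]).round(1))
```

```text
t 31.9 p [543.4 -48.7 102.8] y [ 0.994 -0.107 -0.001] z [-0.001 -0.    -1.   ] q [-0.11  0.49  1.89 -0.    0.76 -0.  ] w 0.0 F [ 0.2 -0.1  0.1] ff 0.0
0.8 [0.4 0.2 0.3]
0.9 [ 0.9  4.9 -8.1]
1.0 [  1.3   8.7 -17. ]
1.1 [  1.7  11.6 -26.2]
1.2 [  1.9  13.6 -35.7]
```

Request:
servo_tool([
  [[0.5,2.5,-4,0,0,0,0],[0.9,4.9,-8,0,0,0,0],[1.1,7,-12.5,0,0,0,0],[1.3,8.7,-17,0,0,0,0],[1.3,8.7,-17,0,0,0,0]],
])

```text
t: 32.4
tool_pos: [544.8, -39.8, 85.6]
ee_rot: [-0.0, 0.744, 0.668, -0.0]
force: [-0.2, -0.2, 0.7]
width: -0.1
finger_force: 0.0
```

Request:
servo_tool([
  [[0.2,1.5,-4.5,0,0,0,0],[0.4,3,-9,0,0,0,0],[0.5,4,-13.5,0,0,0,0],[0.6,5,-18,0,0,0,0],[0.6,5,-18,0,0,0,0]],
])

```text
t: 32.9
tool_pos: [546.0, -36.4, 73.1]
ee_rot: [0.001, 0.744, 0.669, -0.001]
force: [-18.0, -7.0, 57.9]
width: 0.1
finger_force: 28.2
```

Run:
```python
from h import *
from wp import *
s,_=st()
for q in(1.1,1.2):print(q,(tcp(q,3)-s["tool_pos"]).round(1))
a=manip.snapshot("scene");cv2.imwrite("pics/r.png",cv2.resize(a[170:310,90:290],(700,490)))
```

```text
t 32.9 p [546.  -36.4  73.1] y [ 0.994 -0.106  0.   ] z [ 0.    -0.002 -1.   ] q [-0.09  0.55  1.89 -0.    0.7   0.02] w 0.1 F [-18.   -7.   57.9] ff 28.2
1.1 [-0.9 -0.7  3.5]
1.2 [-0.7  1.3 -5.9]
```

View pics/r.png

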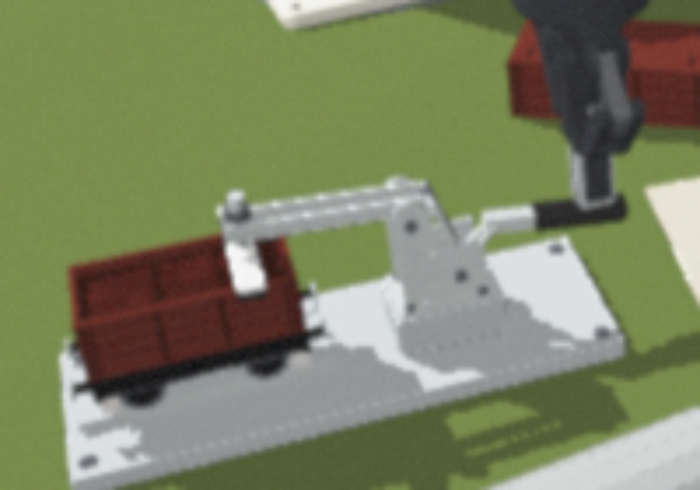

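The handle is thrown to its stop and the bar lies across the body. I overpressed, with 58 N at the fingers, so lift off at once.

Request:
servo_tool([
  [[0,0,10,0,0,0,0],[0,0,40,0,0,0,0],[0,0,80,0,0,0,0],[0,0,120,0,0,0,0],[0,0,150,0,0,0,0]],
])

```text
t: 33.45
tool_pos: [545.9, -35.1, 220.4]
ee_rot: [0.001, 0.744, 0.668, 0.0]
force: [-0.5, -0.5, 0.3]
width: 0.0
finger_force: 0.0
```

Request:
servo_tool([
  [[0,-30,10,0,0,0,0],[0,-70,20,0,0,0,0],[0,-110,30,0,0,0,0],[0,-150,40,0,0,0,0],[0,-190,40,0,0,0,0]],
])

```text
t: 33.95
tool_pos: [546.0, -226.9, 259.5]
ee_rot: [0.001, 0.744, 0.668, 0.0]
force: [0.5, -0.7, -0.4]
width: -0.2
finger_force: 0.0
```

Request:
servo_tool([
  [[-10,-40,0,0,0,0,0],[-30,-65,0,0,0,0,0],[-30,-65,0,0,0,0,0],[-30,-65,0,0,0,0,0],[-30,-65,0,0,0,0,0]],
])

```text
t: 34.45
tool_pos: [515.8, -289.4, 258.0]
ee_rot: [-0.0, 0.744, 0.668, -0.0]
force: [-0.2, -0.5, -0.5]
width: -0.1
finger_force: 0.0
```

Run:
```python
from fit import *
st();cam=info("wrist")
a=manip.snapshot("wrist");g=cv2.cvtColor(a,cv2.COLOR_BGR2GRAY)
print(fitrect(g,cam,86,[520.2,-262.2,1.462],fr=(.05,.6),sides=(1,2)),fitrect(g,cam,86,[520.2,-262.2,1.462]))
b=manip.snapshot("scene")
cv2.imwrite("pics/s.png",np.hstack([cv2.resize(a,(420,315)),cv2.resize(b[190:310,90:250],(380,315))]))
```

```text
t 34.45 p [ 515.8 -289.4  258. ] y [ 0.994 -0.107 -0.001] z [-0.001  0.    -1.   ] q [-0.53  0.34  1.68 -0.    1.12 -0.42] w -0.1 F [-0.2 -0.5 -0.5] ff 0.0
(array([ 519.99823973, -261.8950661 ,    1.46131623]), np.float64(83.72725276248643), 80, {1: 0.01, 2: 0.01}, {1: -0.0, 2: 0.0}) (array([ 520.22984781, -262.27064092,    1.4615396 ]), np.float64(83.740050739615), 137, {0: 0.26, 1: 0.26, 2: 0.25, 3: 0.25}, {0: 0.26, 1: 0.25, 2: 0.25, 3: 0.25})
```

View pics/s.png

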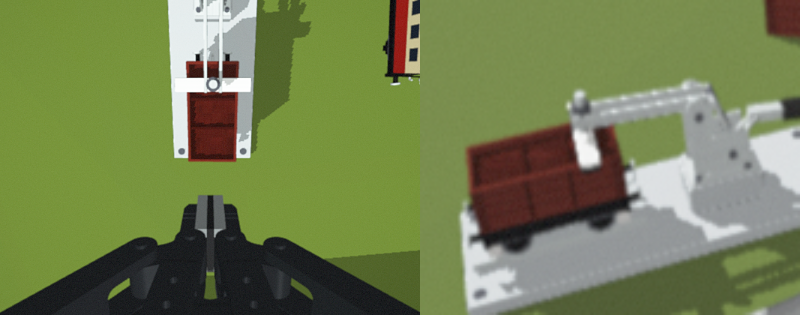

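The bar lies across both side walls with the handle down. The body has not moved, at (520.2, -262.3), and the robot is clear. Handing in.

```bash
python3 -c "
from station import manip
print(manip.job_done())"
```

```text
the job is handed in; nothing more can be done
None
```

The wagon body is right way up on the underframe, flush within about 1 mm by the wrist camera, with the clamp thrown past centre and the bar across it. The handle push peaked at 58 N at the fingers, and the job was handed in at about 34.5 s without a verdict shown.

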